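Measure the moulded block with the bench caliper

ROBOT

A 6-joint arm with a two-finger parallel gripper is mounted at the origin on a cart in front of the work surface, level with it; the furniture and walls round the work are solid. World frame = base frame: x ahead of the robot, y to its left, z up, the work surface at z = 0. Lengths are in m, angles in rad, forces in N, time in s.
With the tool pointing down it reaches from about 0.375 to 0.825 m from the base axis. Payload 5.5 kg.
Tool frame: the origin (TCP) lies midway between the tips of the shut fingers; the grasp point (between the pads) lies 19 mm behind it (robot.pinch_z is the distance from the TCP to the grasp point, in m); z points along the fingers, y is the line along which they close (so a half turn about z gives the same grasp; the last joint's range is limited). The gripper opens to 85 mm and grips with 20 to 120 N. Pads are 22 mm wide; open, the fingers measure 114 mm over their backs; the gripper's body (76 mm by 85 mm) begins 54 mm behind the grasp point. The pads swing forward as they close: fully open they stand 13 mm farther back than shut.
Start: joints at [-1.11, 0.314, -0.047, 1.21, 0, 1.571], TCP at [0.267, -0.537, 0.231] pointing down, gripper open.
Joint ranges: [-2.67, 2.67], [-0.69, 1.73], [-1.03, 1.25], [-2.08, 2.16], [-1.42, 1.45], [-3.14, 3.14]. Speed limits (rad/s): [2.39, 2.39, 3.01, 3.14, 3.14, 3.14].

INTERFACE

Orientations are given as a unit quaternion [x, y, z, w].
In Python, from station import status, snapshot, camera_model, job, robot gives the robot as it stands.
- The arm moves only by the tool send_rows, never from a script. Its arguments are lists of equal length, an entry for each row: "rotation": the turn, a rotation vector about the tool's x, y, z in units of 45 degrees (1.0 is 45 degrees), a list of three; "linear": the shift along the tool's x, y, z in units of 25 cm (1.0 is 25 cm), a list of three; "claw": the gripper command: -1 is shut, 1 is fully open, values between are in proportion. A call has exactly 8 rows; each row shifts and turns the commanded pose from where the row before left it, along the tool's axes as they then stand; what a row does not reach is not made up. A row lasts 1/8 s, in which the tool goes at most 62.5 mm and 10.7 degrees, less where a joint would pass 70% of its speed; a pose out of reach is approached as far as the arm can. A call with a number of a shift or a turn outside -1 to 1 is refused whole. A call with a gripper value outside its range is refused whole. The fingers move at their own pace and stop on an object; "grip_force" is the grip in N (left out, the last holds). Time passes only in rows, so rows that do not move let the fingers close, or fill a call up. It gives the time, the measured TCP pose, the force, the opening and the grip force at its end, in the units of the state.
- status.observe(): the state, without advancing time (a new reading comes with each control period).
- snapshot(name): name is "scene" or "top"; returns the picture (480x640x3 uint8, red, green, blue); there is no depth.
- camera_model(name): a dict with "fx", "fy", "cx", "cy" (pixels), "dist" ([k1, k2, p1, p2, k3] as OpenCV has them; the pictures are not rectified), "pose" (4x4, takes a point from camera to world coordinates). Camera axes: x right, y down, z forward; pixel columns grow to the right and rows downward; lengths in m; the calibration is good to about 2 mm. A picture is of the moment at which its call begins. camera_model takes no time and is no camera call.
- job.hand_in(): hands the job in; it is judged then, once.
The state is a dict: "time_s": time; "joints": joint angles; "joint_velocities": joint speeds; "tau": joint torques, N m; "ee_pos": TCP position; "tcp_rot": TCP orientation; "wrist_force": force on the tool from outside, world axes, zero at the start; "ft_torque": the same for the moment, N m; "width": finger opening in m; "finger_force": force on a finger pad.
Only numpy, scipy, OpenCV 4.12 (cv2) and the standard library are available. Lean on these libraries where they do the work, as an engineer would, in place of code of your own. Each camera call takes 0.05 s, during which the arm holds its last target. There are 200 camera calls.

TASK

Measure the narrow width of the black moulded block with the big steel caliper: pick the caliper up by its beam, lay it flat on the table with its open jaws on either side of the block and reaching past the block's middle, and let go of it. Then take the sliding jaw by its upright tab and close it gently until both jaws touch the block squarely, and leave the caliper lying closed on the block so that the width can be read. The block stays about where it is, and nothing else is to be shoved about.

Things in the scene. Friction and masses are not known exactly. Their poses are not given: they have to be found in the camera images.
- caliper: steel slide caliper lying flat, 191 x 133 mm, 0.64 kg. Origin on its underside, 50 mm from the beam's centre line, 45 mm from the fixed jaw's face. x: the way the jaws point; y: along the beam, fixed jaw to sliding jaw; z up. Beam 22 wide, 12 thick, y -67 to 120 mm. Flat jaw faces at y = -45 mm (fixed) and -45 mm + opening; jaws reach x = +70 mm, 12 to 14 mm thick, 13 to 26 broad.
- caliper_grip (a point): point on the beam's centre line between the jaws, near the balance point, half-way up (6 mm over the underside), 38 mm from the fixed jaw's face; same axes as the caliper. The beam is 22 mm wide along x here.
- caliper_jaw (a joint): opening between the jaw faces in m: 0 shut, 0.095 fully open; starts open by 70 to 86 mm. It slides with light friction, about 0.8 N, and stays where it is left.
- jaw_tab (a point): centre of the upright tab on the sliding jaw's carriage, over the beam, 30 mm above the caliper's underside; same axes. The tab is 26 mm long (x), 14 mm thick (y), from 17 to 42 mm above the underside; its near side is 16 mm behind the sliding jaw's face. The dark carriage below is 30 mm wide (x), 46 mm long (y), 17 mm high.
- block_center (a point): centre of the black moulded block (a row of moulded parts with a stepped top), half-way up its straight sides (20 mm over the table); loose, 0.12 kg, 90 mm long (x), 50 mm wide (y), 53 mm high at the top. Axes: x along its length, y across its narrow width, z up.
- mount_block: the same block; origin at the centre of its underside; its axes are turned 4 degrees clockwise (from above) from the block's sides
- damper_center (a point): centre of a loose red and silver coil-over damper, 120 mm long, lying on the table; a bystander
- spool_center (a point): centre of a loose empty white spool, 70 mm across and 51 mm high; a bystander
- gear_center (a point): centre of a loose black spur gear lying flat, 68 mm across and 12 mm thick; a bystander
Things that resemble listed ones, but are neither listed nor needed, are in the scene too. Leave any green or yellow look-alike of the mount_block alone.

How it is judged:
On the way:
1. the caliper lies flat and let go with its open jaws (still over 56 mm apart) on either side of the block, reaching past its middle (x of block_center in the frame of caliper between 0.01 and 0.07 m and y of block_center in the frame of caliper between -0.024 and 0.018 m and angle between each of caliper, block_center's own z axis and vertical below 0.05 rad and height (world z) of caliper_grip below 0.01 m and contact force between the fingers and caliper below 0.2 N and linear speed of caliper below 0.02 m/s and value of joint caliper_jaw above 0.056 m), for 0.2 s.
At the end, for the whole second after the job is handed in: caliper flat on the table, released, at rest; jaws within 1.6 mm of the block's 50 mm width and square to it within 3.4 degrees; block flat, its centre between the jaws, 60 to 120 mm from the beam's centre line, and within 50 mm of where it began (x of block_center in the frame of caliper between 0.01 and 0.07 m and y of block_center in the frame of caliper between -0.024 and 0.018 m and angle between each of caliper, block_center's own z axis and vertical below 0.05 rad and height (world z) of caliper_grip below 0.01 m and contact force between the fingers and caliper below 0.2 N and linear speed of each of caliper, mount_block below 0.02 m/s and value of joint caliper_jaw between 0.0475 and 0.0516 m and angle between the y axis of caliper and the y axis of block_center, either way round below 0.06 rad and distance of block_center from where it was at the start of the episode below 0.05 m); the robot touches nothing.
It fails at once if the caliper presses the block with more than 30 N (contact force between caliper and mount_block above 30 N).
It fails at once if the damper is shoved more than 30 mm (distance of damper_center from where it was at the start of the episode above 0.03 m).
It fails at once if the spool is shoved more than 30 mm (distance of spool_center from where it was at the start of the episode above 0.03 m).
It fails at once if the gear is shoved more than 30 mm (distance of gear_center from where it was at the start of the episode above 0.03 m).
It also fails if it takes over 54 s, if anything falls off the work surface, if the arm or the gripper's body presses on something with over 40 N, if the wrist force passes 120 N, or if a joint passes its speed limit or range.

## Working session

There is one attempt and no reset: what is moved stays moved. The work goes in short steps, Python scripts to look and compute and a tool call to move; the robot and the scene stay as the last step left them, time stands still between calls to the robot, and variables do not carry over. Pictures are saved under pics/ and viewed, at most 10 in all, crops included, and the job is handed in when it is done.

Besides the shell and the picture viewer there is one more tool, called in YAML: its name, and indented under it one key for each argument. send_rows: Moves the arm, as the interface text tells. Shifts and turns lie within -1 to 1; 1 stands for 25 cm of shift or 45 degrees of turn. Its arguments: {"type":"object","properties":{"rotation":{"type":"array","items":{"type":"array","items":{"type":"number","minimum":-1,"maximum":1}}},"linear":{"type":"array","items":{"type":"array","items":{"type":"number","minimum":-1,"maximum":1}}},"claw":{"type":"array","items":{"type":"number"}},"grip_force":{"type":"number"}},"required":["rotation","linear","claw"]}

```bash
mkdir -p pics; ls; python3 - <<'E'
from station import status, snapshot, camera_model
import cv2
for n in ("top","scene"):
    cv2.imwrite(f"pics/{n}0.png",snapshot(n)[:,:,::-1]); c=camera_model(n); print(n,c)
s=status.observe(); print(s)
E
```

```text
pics
top {'fx': 485.11922363234385, 'fy': 485.11922363234385, 'cx': 324.26999073044163, 'cy': 228.56593147021906, 'dist': array([0.02297306, 0.        , 0.        , 0.        , 0.        ]), 'pose': array([[ 0.01073415, -0.9875965 ,  0.15664587,  0.34677444],
       [-0.99976053, -0.00761216,  0.02051658, -0.10216551],
       [-0.01906969, -0.15682859, -0.98744172,  1.1881788 ],
       [ 0.        ,  0.        ,  0.        ,  1.        ]])}
scene {'fx': 624.1047334102956, 'fy': 624.1047334102956, 'cx': 324.5124246110058, 'cy': 233.48286316731043, 'dist': array([0.01681453, 0.        , 0.        , 0.        , 0.        ]), 'pose': array([[-0.77994204, -0.46753805,  0.41605119, -0.20620239],
       [-0.62582064,  0.57599302, -0.52590927,  0.8503276 ],
       [ 0.00624001, -0.67055217, -0.74183613,  1.32182722],
       [ 0.        ,  0.        ,  0.        ,  1.        ]])}
{'time_s': 0.1, 'joints': array([-1.10998622e+00,  3.14159532e-01, -4.79587173e-02,  1.21020483e+00,
        9.28389570e-07,  1.57081339e+00]), 'joint_velocities': array([-0.00085542, -0.00084509,  0.00232179, -0.00170127, -0.0015009 ,
       -0.00024103]), 'tau': array([ 2.12024238e-04, -5.40767956e+01,  3.40541196e+01,  1.11919397e-02,
        7.59587260e-05,  1.04914128e-05]), 'ee_pos': array([ 0.26657683, -0.53695661,  0.23052718]), 'tcp_rot': array([ 9.73575637e-01,  2.28363519e-01, -1.73888146e-04, -7.43307991e-04]), 'wrist_force': array([-0.20943376, -0.03854636,  0.01789758]), 'ft_torque': array([-0.00491584, -0.01932076,  0.03604644]), 'finger_force': 0.0, 'width': 0.08540020922206273}
```

View pics/top0.png

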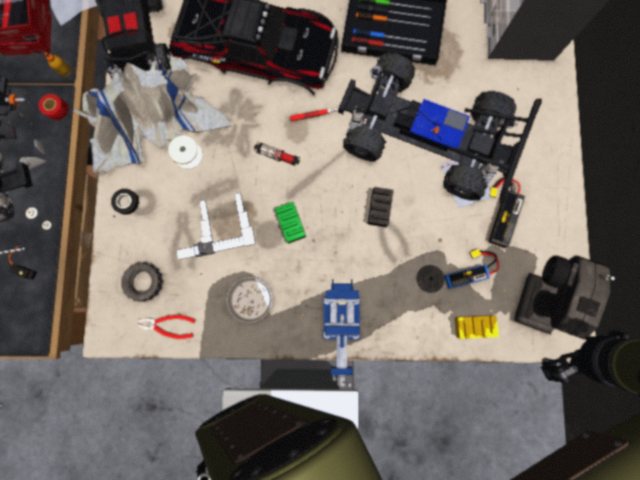

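View pics/scene0.png

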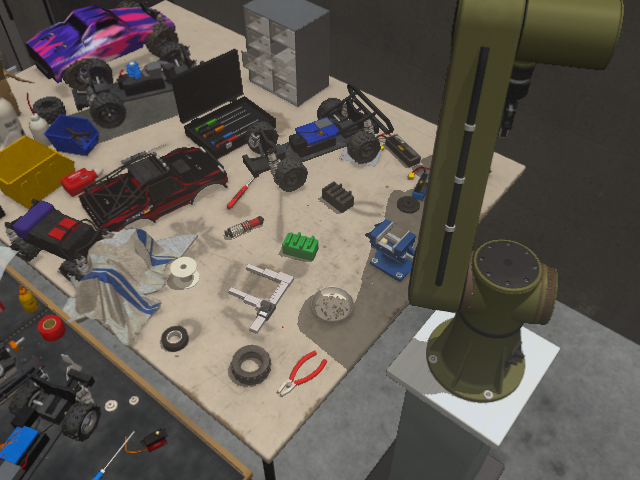

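Top view: the black block is at (380,207). Its look-alikes are green at (290,222) and yellow at (477,327), and the dark gear is at (430,278). The caliper has its beam from (180,254) to (253,241), the fixed jaw at (243,215) and the sliding jaw at (205,220). By the description I want the black block at (380,207), and I'll check that in a close crop.

```bash
cat > h.py <<'E'
import numpy as np, cv2
from station import status, snapshot, camera_model, job, robot
def KD(n):
    c=camera_model(n); return np.array([[c['fx'],0,c['cx']],[0,c['fy'],c['cy']],[0,0,1]]),c['dist'],c['pose']
def w(n,px,z):
    K,D,T=KD(n); u=cv2.undistortPoints(np.array(px,float).reshape(-1,1,2),K,D)[:,0]
    d=np.c_[u,np.ones(len(u))]@T[:3,:3].T; return T[:3,3]+d*((z-T[2,3])/d[:,2])[:,None]
def p(n,X):
    K,D,T=KD(n); R=T[:3,:3].T
    return cv2.projectPoints(np.array(X,float).reshape(-1,1,3),cv2.Rodrigues(R)[0],-R@T[:3,3],K,D)[0][:,0]
E
python3 - <<'E'
import cv2
t=cv2.imread('pics/top0.png')
cv2.imwrite('pics/c1.png',cv2.resize(t[175:275,170:300],None,fx=6,fy=6,interpolation=cv2.INTER_CUBIC))
b=cv2.resize(t[180:235,345:415],None,fx=7,fy=7,interpolation=cv2.INTER_CUBIC)
cv2.imwrite('pics/c2.png',b)
E
```

```text
(no output)
```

View pics/c1.png

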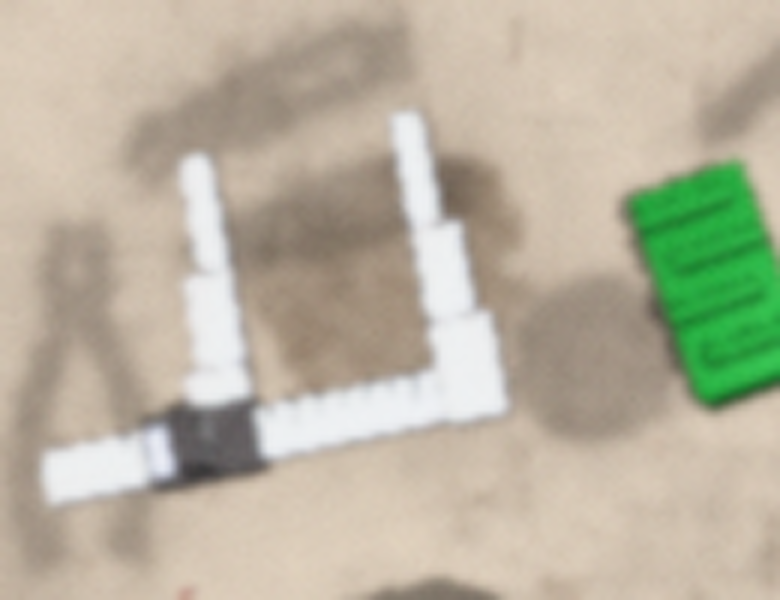

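View pics/c2.png

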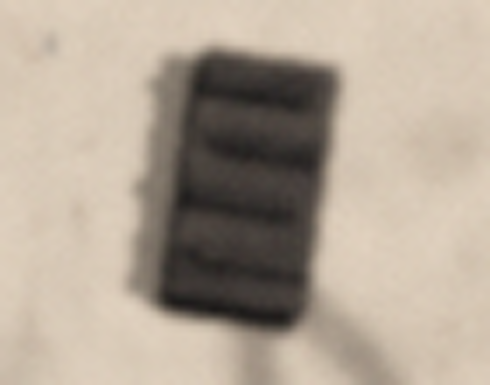

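```bash
cat > fit.py <<'E'
from h import *
from scipy.optimize import minimize, least_squares
S=4
def mask(n,img,c,r=34,th=95):
    g=cv2.cvtColor(img,cv2.COLOR_BGR2GRAY)[c[1]-r:c[1]+r,c[0]-r:c[0]+r]
    m=cv2.resize(g,None,fx=S,fy=S,interpolation=cv2.INTER_CUBIC)<th
    k,l,st,_=cv2.connectedComponentsWithStats(m.astype(np.uint8)); i=l[r*S,r*S]
    return l==i
def hull(n,q,c,r=34):
    x,y,a,h=q; R=np.array([[np.cos(a),-np.sin(a)],[np.sin(a),np.cos(a)]])
    P=[[*(R@[sx*.045,sy*.025]+[x,y]),z] for sx in(-1,1) for sy in(-1,1) for z in(0,h)]
    u=(p(n,P)-np.array(c)+r+.5)*S-.5
    m=np.zeros((2*r*S,2*r*S),np.uint8); cv2.fillConvexPoly(m,np.round(cv2.convexHull(u.astype(np.float32))*16).astype(int),1,shift=4); return m>0
def fitblock(names,imgs,cs,q0,th=95):
    M=[mask(n,i,c,th=th) for n,i,c in zip(names,imgs,cs)]
    f=lambda q:sum((m^hull(n,q,c)).sum()/m.sum() for n,m,c in zip(names,M,cs))
    return min((minimize(f,np.r_[q0[:2],a,q0[3]],method='Nelder-Mead',options=dict(initial_simplex=np.r_[q0[:2],a,q0[3]]+np.vstack([np.zeros(4),np.diag([.01,.01,.1,.01])]))) for a in (q0[2]-.1,q0[2],q0[2]+.1)),key=lambda r:r.fun)
def fitcal(px,keys):
    W=w('top',px,.012)[:,:2]
    def loc(k,o): return {'L':(-.05,.12),'R':(-.05,-.067),'F':(.07,-.045),'S':(.07,-.045+o)}[k]
    def res(q):
        c,s=np.cos(q[2]),np.sin(q[2]); P=np.array([loc(k,q[3]) for k in keys])
        return (P@np.array([[c,s],[-s,c]])+q[:2]-W).ravel()
    r=least_squares(res,[*W.mean(0),.2,.078]); return r.x,r.fun
E
python3 - <<'E'
from fit import *
t=cv2.imread('pics/top0.png'); s=cv2.imread('pics/scene0.png')
q0=[*w('top',[[380,207]],.025)[0,:2],-.1,.045]; print(q0, p('scene',[[*q0[:2],.025]]))
for a in ((('top',),(t,),((380,207),)),(('scene',),(s,),((338,197),)),(('top','scene'),(t,s),((380,207),(338,197)))):
    for th in (85,105):
        r=fitblock(*a,q0,th); print(a[0],th,r.x.round(4),round(r.fun,3))
C=(np.array([[46,479],[503,388],[392,113],[212,157]],float)+.5)/6-.5+[170,175]
x,e=fitcal(C,'LRFS'); print('cal',x.round(4),(e*1e3).round(1).reshape(-1,2))
print('gear,green,spool',w('top',[[430,278],[290,222],[185,151]],.01).round(3))
E
```

```text
[np.float64(0.585606089656865), np.float64(-0.21338210684258907), -0.1, 0.045] [[338.01276534 195.27626856]]
('top',) 85 [ 0.5901 -0.2139 -0.1456  0.0089] 0.037
('top',) 105 [ 0.5887 -0.2127 -0.1458  0.0218] 0.031
('scene',) 85 [ 0.5884 -0.214  -0.1617  0.032 ] 0.058
('scene',) 105 [ 0.5881 -0.2123 -0.1689  0.0348] 0.054
('top', 'scene') 85 [ 0.5889 -0.2136 -0.1509  0.0315] 0.177Traceback (most recent call last):
  File "<stdin>", line 6, in <module>
  File "fit.py", line 17, in fitblock
    return min((minimize(f,np.r_[q0[:2],a,q0[3]],method='Nelder-Mead',options=dict(initial_simplex=np.r_[q0[:2],a,q0[3]]+np.vstack([np.zeros(4),np.diag([.01,.01,.1,.01])]))) for a in (q0[2]-.1,q0[2],q0[2]+.1)),key=lambda r:r.fun)
  File "fit.py", line 17, in <genexpr>
    return min((minimize(f,np.r_[q0[:2],a,q0[3]],method='Nelder-Mead',options=dict(initial_simplex=np.r_[q0[:2],a,q0[3]]+np.vstack([np.zeros(4),np.diag([.01,.01,.1,.01])]))) for a in (q0[2]-.1,q0[2],q0[2]+.1)),key=lambda r:r.fun)
                ~~~~~~~~^^^^^^^^^^^^^^^^^^^^^^^^^^^^^^^^^^^^^^^^^^^^^^^^^^^^^^^^^^^^^^^^^^^^^^^^^^^^^^^^^^^^
[... 252 characters left out ...]
  File "fit.py", line 16, in <lambda>
    f=lambda q:sum((m^hull(n,q,c)).sum()/m.sum() for n,m,c in zip(names,M,cs))
               ~~~^^^^^^^^^^^^^^^^^^^^^^^^^^^^^^^^^^^^^^^^^^^^^^^^^^^^^^^^^^^^
  File "fit.py", line 16, in <genexpr>
    f=lambda q:sum((m^hull(n,q,c)).sum()/m.sum() for n,m,c in zip(names,M,cs))
                      ~~~~^^^^^^^
  File "fit.py", line 12, in hull
    u=(p(n,P)-np.array(c)+r+.5)*S-.5
       ~^^^^^
  File "h.py", line 9, in p
    K,D,T=KD(n); R=T[:3,:3].T
          ~~^^^
  File "h.py", line 4, in KD
    c=camera_model(n); return np.array([[c['fx'],0,c['cx']],[0,c['fy'],c['cy']],[0,0,1]]),c['dist'],c['pose']
ValueError: time passes only in moves, steps and waits
```

```bash
sed -i 's/^import numpy as np, cv2/import numpy as np, cv2, functools/; s/^def KD/@functools.cache\ndef KD/' h.py
python3 - <<'E'
from fit import *
C=(np.array([[46,479],[503,388],[392,113],[212,157]],float)+.5)/6-.5+[170,175]
x,e=fitcal(C,'LRFS'); print('cal',x.round(4),(e*1e3).round(1).reshape(-1,2))
c,s=np.cos(x[2]),np.sin(x[2]); print('grip',x[:2]+np.array([[c,-s],[s,c]])@[-.05,-.007])
print('gear,green,spool,damper',w('top',[[430,278],[290,222],[185,151],[277,154]],.01).round(3))
from scipy.spatial.transform import Rotation as Ro
print(Ro.from_quat(status.observe()['tcp_rot']).as_matrix().round(3), status.observe()['time_s'], robot)
E
```

```text
cal [0.5408 0.1736 0.218  0.077 ] [[-0.6 -0.9]
 [ 1.   1.6]
 [-1.4 -1. ]
 [ 1.1  0.2]]
grip [0.49347228 0.15599585]
gear,green,spool,damper [[ 0.415 -0.334  0.01 ]
 [ 0.549  0.007  0.01 ]
 [ 0.73   0.277  0.01 ]
 [ 0.723  0.044  0.01 ]]
[[ 0.896  0.445 -0.001]
 [ 0.445 -0.896  0.001]
 [ 0.    -0.002 -1.   ]] 0.1 <Robot object at 0x7eff378842f0>
```

```bash
cat > plan.py <<'E'
from h import *
import json
from scipy.spatial.transform import Rotation as Ro, Slerp
def target(x,y,z,ang):  # ang: world angle of tool y, tool down
    c,s=np.cos(ang),np.sin(ang); Y=np.array([c,s,0]); Z=np.array([0,0,-1.]); return np.array([x,y,z]),Ro.from_matrix(np.c_[np.cross(Y,Z),Y,Z])
def plan(x,y,z,ang,n):
    o=status.observe(); p0=o['ee_pos']; R0=Ro.from_quat(o['tcp_rot']); p1,R1=target(x,y,z,ang)
    rv=(R0.inv()*R1).as_rotvec(); dR=Ro.from_rotvec(rv/n); L=[];R=R0
    for i in range(n): L.append([round(float(v),3) for v in R.inv().apply((p1-p0)/n)/.25]); R=R*dR
    print('t',round(o['time_s'],2),'pos',p0.round(4),'rot/row',(rv/n/(np.pi/4)).round(4).tolist(),'width',round(o['width'],4))
    for i in range(0,n,8): print(json.dumps(L[i:i+8]))
E
python3 -c "
from plan import *; plan(.4935,.156,.15,.218,16)"
```

```text
t 0.1 pos [ 0.2666 -0.537   0.2305] rot/row [-0.0001, -0.0001, -0.1057] width 0.0854
[[0.128, -0.13, 0.02], [0.138, -0.119, 0.02], [0.148, -0.107, 0.02], [0.156, -0.094, 0.02], [0.163, -0.081, 0.02], [0.169, -0.067, 0.02], [0.174, -0.053, 0.02], [0.178, -0.038, 0.02]]
[[0.181, -0.024, 0.02], [0.182, -0.008, 0.02], [0.182, 0.007, 0.02], [0.181, 0.022, 0.02], [0.179, 0.037, 0.02], [0.175, 0.051, 0.02], [0.17, 0.066, 0.02], [0.164, 0.08, 0.02]]
```

send_rows:
  rotation:
    - [0,0,-0.106]
    - [0,0,-0.106]
    - [0,0,-0.106]
    - [0,0,-0.106]
    - [0,0,-0.106]
    - [0,0,-0.106]
    - [0,0,-0.106]
    - [0,0,-0.106]
  linear:
    - [0.128,-0.13,0]
    - [0.138,-0.119,0]
    - [0.148,-0.107,0]
    - [0.156,-0.094,0]
    - [0.163,-0.081,0.02]
    - [0.169,-0.067,0.02]
    - [0.174,-0.053,0.02]
    - [0.178,-0.038,0.02]
  claw: [1,1,1,1,1,1,1,1]
  grip_force: 100

```text
time_s: 1.1
ee_pos: [0.3802, -0.1897, 0.2109]
tcp_rot: [0.845, 0.535, -0.0, -0.0]
wrist_force: [0.9, -0.2, 0.8]
width: 0.0852
finger_force: 0.0
```

send_rows:
  rotation:
    - [0,0,-0.106]
    - [0,0,-0.106]
    - [0,0,-0.106]
    - [0,0,-0.106]
    - [0,0,-0.106]
    - [0,0,-0.106]
    - [0,0,-0.106]
    - [0,0,-0.106]
  linear:
    - [0.181,-0.024,0.02]
    - [0.182,-0.008,0.02]
    - [0.182,0.007,0.02]
    - [0.181,0.022,0.02]
    - [0.179,0.037,0.02]
    - [0.175,0.051,0.02]
    - [0.17,0.066,0.02]
    - [0.164,0.08,0.02]
  claw: [1,1,1,1,1,0.5,0,0]

```text
time_s: 2.1
ee_pos: [0.493, 0.1571, 0.1708]
tcp_rot: [0.623, 0.782, -0.0, -0.0]
wrist_force: [1.2, 0.6, 0.3]
width: 0.0428
finger_force: 0.0
```

```bash
python3 -c "
from plan import *; plan(.4935,.156,.05,.218,8)
cv2.imwrite('pics/s1.png',cv2.resize(snapshot('scene')[200:360,180:380,::-1],None,fx=4,fy=3.75*4/3.75,interpolation=2)[:600])"
```

```text
t 2.1 pos [0.493  0.1571 0.1708] rot/row [-0.0001, 0.0, 0.0011] width 0.0428
[[-0.001, 0.0, 0.06], [-0.001, 0.0, 0.06], [-0.001, 0.0, 0.06], [-0.001, 0.0, 0.06], [-0.001, 0.0, 0.06], [-0.001, 0.0, 0.06], [-0.001, 0.0, 0.06], [-0.001, 0.0, 0.06]]
```

View pics/s1.png

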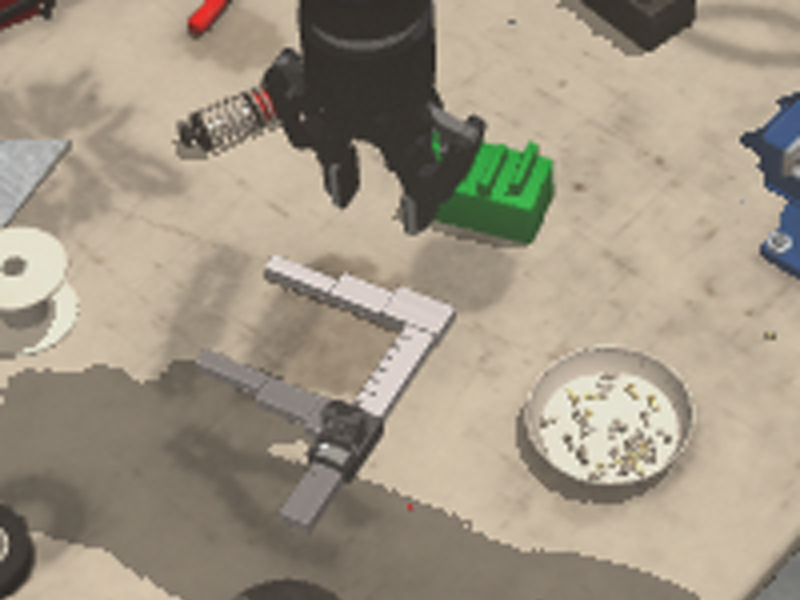

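The close look shows the gripper above the beam between the jaws. The beam runs from the fixed jaw at (450,310) to the carriage at (345,430), and the lane down is clear. I'll go down.

send_rows:
  rotation:
    - [0,0,0]
    - [0,0,0]
    - [0,0,0]
    - [0,0,0]
    - [0,0,0]
    - [0,0,0]
    - [0,0,0]
    - [0,0,0]
  linear:
    - [-0.004,0,0.1]
    - [0,0,0.12]
    - [0,0,0.12]
    - [0,0,0.1]
    - [0,0,0.08]
    - [0,0,0.06]
    - [0,0,0.05]
    - [0,0,0.03]
  claw: [0,0,0,0,0,0,0,0]

```text
time_s: 3.15
ee_pos: [0.4931, 0.1546, 0.0057]
tcp_rot: [0.624, 0.781, -0.0, -0.0]
wrist_force: [0.3, -0.7, -0.7]
width: 0.0426
finger_force: 0.0
```

```bash
python3 -c "
from plan import *; plan(.4935,.156,.003,.218,1);print(status.observe()['wrist_force'])
cv2.imwrite('pics/s2.png',cv2.resize(snapshot('scene')[230:330,220:320,::-1],None,fx=5,fy=5,interpolation=2))"
```

```text
t 3.15 pos [0.4931 0.1546 0.0057] rot/row [-0.0003, 0.0, 0.005] width 0.0426
[[0.005, 0.003, 0.011]]
[ 0.28826259 -0.67218079 -0.6772685 ]
```

View pics/s2.png

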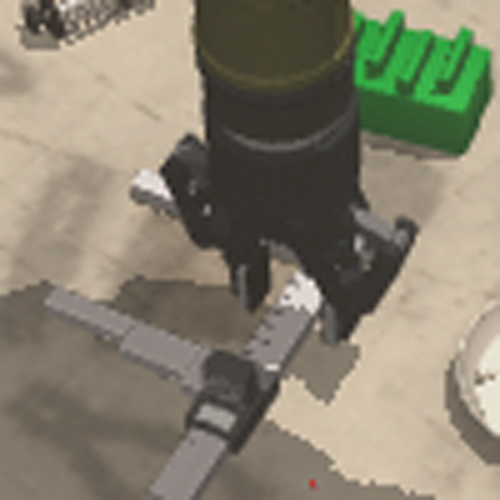

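The fingers straddle the beam, at (250,290) and (340,325). I'll close them there and go 2 mm lower as they close.

send_rows:
  rotation:
    - [0,0,0]
    - [0,0,0]
    - [0,0,0]
    - [0,0,0]
    - [0,0,0]
    - [0,0,0]
    - [0,0,0]
    - [0,0,0]
  linear:
    - [0,0,0.008]
    - [0,0,0]
    - [0,0,0]
    - [0,0,0]
    - [0,0,0]
    - [0,0,0]
    - [0,0,0]
    - [0,0,0]
  claw: [-1,-1,-1,-1,-1,-1,-1,-1]
  grip_force: 110

```text
time_s: 4.2
ee_pos: [0.4941, 0.1549, 0.0051]
tcp_rot: [0.624, 0.781, 0.001, 0.001]
wrist_force: [0.6, -0.2, 5.6]
width: 0.0179
finger_force: 108.4
```

send_rows:
  rotation:
    - [0,0,0]
    - [0,0,0]
    - [0,0,0]
    - [0,0,0]
    - [0,0,0]
    - [0,0,0]
    - [0,0,0]
    - [0,0,0]
  linear:
    - [0,0,-0.02]
    - [0,0,-0.04]
    - [0,0,-0.06]
    - [0,0,-0.08]
    - [0,0,-0.08]
    - [0,0,-0.08]
    - [0,0,-0.06]
    - [0,0,-0.02]
  claw: [-1,-1,-1,-1,-1,-1,-1,-1]

```text
time_s: 5.2
ee_pos: [0.4939, 0.1549, 0.1156]
tcp_rot: [0.624, 0.781, 0.001, 0.001]
wrist_force: [-0.1, -0.3, -7.5]
width: 0.0179
finger_force: 108.3
```

```bash
python3 -c "
from plan import *; plan(.4935,.156,.003,.218,1);print(status.observe()['wrist_force'])
a=snapshot('scene')[150:350,190:390,::-1];b=snapshot('top')[175:275,170:300,::-1]
cv2.imwrite('pics/s3.png',np.hstack([cv2.resize(a,(400,400),interpolation=2),cv2.resize(b,(400,400),interpolation=2)]))"
```

```text
t 5.2 pos [0.4939 0.1549 0.1156] rot/row [0.0024, -0.0003, 0.0051] width 0.0179
[[0.004, -0.001, 0.451]]
[-0.12732831 -0.2891713  -7.51846893]
```

View pics/s3.png

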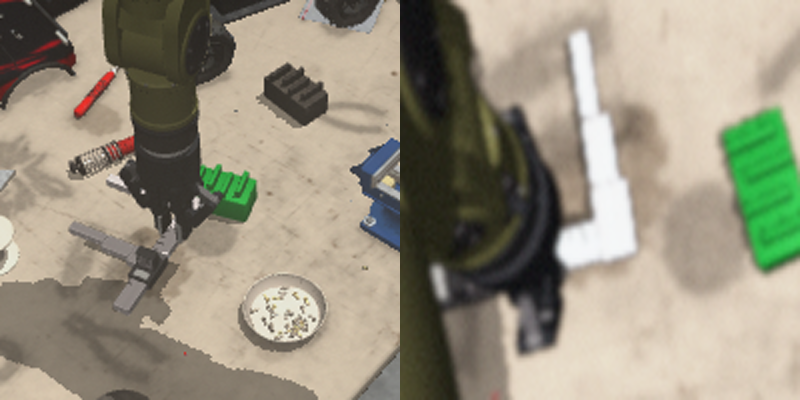

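```bash
python3 -c "
from plan import *; plan(.4898,-.1994,.118,-.153,16)"
```

```text
t 5.3 pos [0.4934 0.1548 0.1147] rot/row [0.0001, -0.0, 0.0299] width 0.0181
[[-0.086, -0.02, -0.001], [-0.087, -0.018, -0.001], [-0.087, -0.016, -0.001], [-0.087, -0.014, -0.001], [-0.088, -0.012, -0.001], [-0.088, -0.01, -0.001], [-0.088, -0.008, -0.001], [-0.088, -0.006, -0.001]]
[[-0.088, -0.004, -0.001], [-0.089, -0.002, -0.001], [-0.089, 0.0, -0.001], [-0.089, 0.002, -0.001], [-0.088, 0.004, -0.001], [-0.088, 0.006, -0.001], [-0.088, 0.008, -0.001], [-0.088, 0.011, -0.001]]
```

send_rows:
  rotation:
    - [0,0,0.03]
    - [0,0,0.03]
    - [0,0,0.03]
    - [0,0,0.03]
    - [0,0,0.03]
    - [0,0,0.03]
    - [0,0,0.03]
    - [0,0,0.03]
  linear:
    - [-0.046,-0.011,-0.02]
    - [-0.087,-0.018,-0.01]
    - [-0.087,-0.016,0]
    - [-0.087,-0.014,0]
    - [-0.088,-0.012,0]
    - [-0.088,-0.01,0]
    - [-0.088,-0.008,0]
    - [-0.088,-0.006,0]
  claw: [-1,-1,-1,-1,-1,-1,-1,-1]

```text
time_s: 6.3
ee_pos: [0.4909, -0.0135, 0.1213]
tcp_rot: [0.696, 0.718, -0.001, -0.0]
wrist_force: [-1.0, 0.0, -6.7]
width: 0.0177
finger_force: 108.4
```

send_rows:
  rotation:
    - [0,0,0.03]
    - [0,0,0.03]
    - [0,0,0.03]
    - [0,0,0.03]
    - [0,0,0.03]
    - [0,0,0.03]
    - [0,0,0.03]
    - [0,0,0.03]
  linear:
    - [-0.088,-0.004,0]
    - [-0.089,-0.002,0]
    - [-0.089,0,0]
    - [-0.089,0.002,0]
    - [-0.088,0.004,0]
    - [-0.088,0.006,0]
    - [-0.088,0.008,0]
    - [-0.08,0.01,0]
  claw: [-1,-1,-1,-1,-1,-1,-1,-1]

```text
time_s: 7.3
ee_pos: [0.4885, -0.1883, 0.1213]
tcp_rot: [0.76, 0.649, -0.0, -0.001]
wrist_force: [0.8, 0.3, -6.7]
width: 0.0179
finger_force: 108.3
```

```bash
python3 -c "
from plan import *; plan(.4898,-.1994,.05,-.153,8)
a=snapshot('scene')[100:260,250:450,::-1];b=snapshot('top')[165:295,320:450,::-1]
cv2.imwrite('pics/s4.png',np.hstack([cv2.resize(a,(400,400*4//5),interpolation=2),cv2.resize(b,(400,400),interpolation=2)[:320]]))
cv2.imwrite('pics/top4.png',snapshot('top')[:,:,::-1])"
```

```text
t 7.3 pos [ 0.4885 -0.1883  0.1213] rot/row [-0.0002, 0.0, -0.0007] width 0.0179
[[-0.005, 0.002, 0.036], [-0.005, 0.002, 0.036], [-0.005, 0.002, 0.036], [-0.005, 0.002, 0.036], [-0.005, 0.002, 0.036], [-0.005, 0.002, 0.036], [-0.005, 0.002, 0.036], [-0.005, 0.002, 0.036]]
```

View pics/s4.png

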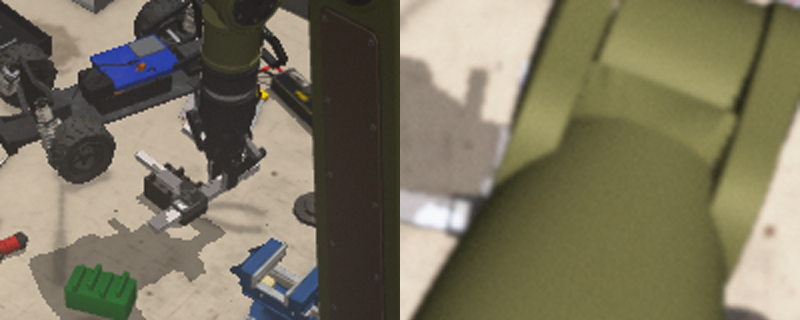

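The scene view shows the caliper held level over the black block. The sliding jaw tip is at (140,155), the carriage at (190,205), and the block sits between the jaws. The arm hides this from the top camera. I'll correct the 11 mm sideways, then lower.

send_rows:
  rotation:
    - [0,0,-0.005]
    - [0,0,0]
    - [0,0,0]
    - [0,0,0]
    - [0,0,0]
    - [0,0,0]
    - [0,0,0]
    - [0,0,0]
  linear:
    - [-0.02,0.006,0.02]
    - [-0.02,0.006,0.04]
    - [0,0,0.06]
    - [0,0,0.06]
    - [0,0,0.06]
    - [0,0,0.04]
    - [0,0,0.02]
    - [0,0,0]
  claw: [-1,-1,-1,-1,-1,-1,-1,-1]

```text
time_s: 8.45
ee_pos: [0.4907, -0.1973, 0.0466]
tcp_rot: [0.758, 0.652, -0.0, -0.0]
wrist_force: [-0.1, -0.4, -6.3]
width: 0.0179
finger_force: 108.3
```

```bash
python3 -c "
from plan import *; plan(.4898,-.1994,.006,-.153,1)
cv2.imwrite('pics/s5.png',cv2.resize(snapshot('scene')[150:250,290:390,::-1],(600,600),interpolation=2))
P=[[ .07,-.045,.014],[.07,.032,.014],[.07,.045,.012],[-.05,.12,.012]];c,s=np.cos(-.153),np.sin(-.153)
o=status.observe()['ee_pos']; 
Q=[[*(o[:2]+np.array([[c,-s],[s,c]])@[x+.0497,y+.0081]),z+o[2]-.005] for x,y,z in P]
print(((p('scene',Q)-[290,150])*6).round())"
```

```text
t 8.45 pos [ 0.4907 -0.1973  0.0466] rot/row [-0.0005, -0.0001, 0.0025] width 0.0179
[[-0.009, -0.002, 0.162]]
[[309. 168.]
 [194. 241.]
 [174. 256.]
 [228. 467.]]
```

View pics/s5.png

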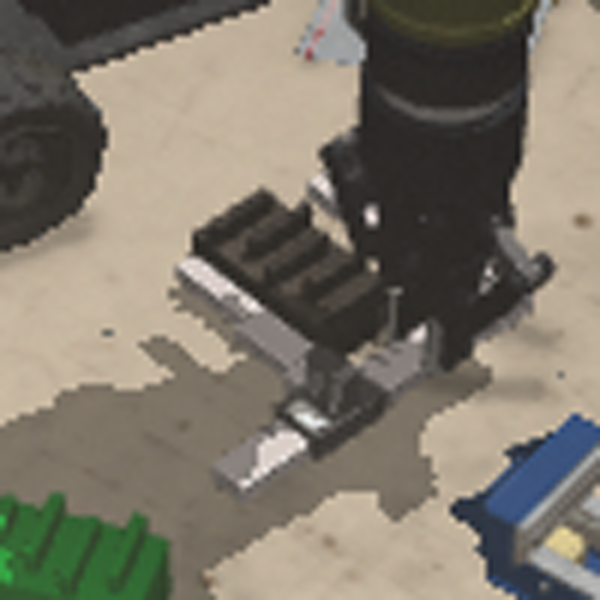

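The block (190-390, 190-350) sits between the jaws. The sliding jaw tip is at (185,262) against a predicted (174-194, 241-256), which is 2-3 mm off and fine. I'll lower the rest of the way.

send_rows:
  rotation:
    - [0,0,0.003]
    - [0,0,0]
    - [0,0,0]
    - [0,0,0]
    - [0,0,0]
    - [0,0,0]
    - [0,0,0]
    - [0,0,0]
  linear:
    - [-0.008,-0.002,0.02]
    - [0,0,0.03]
    - [0,0,0.03]
    - [0,0,0.03]
    - [0,0,0.025]
    - [0,0,0.015]
    - [0,0,0.01]
    - [0,0,0.002]
  claw: [-1,-1,-1,-1,-1,-1,-1,-1]

```text
time_s: 9.5
ee_pos: [0.49, -0.1993, 0.0062]
tcp_rot: [0.759, 0.651, -0.0, -0.0]
wrist_force: [-0.5, -0.9, -6.3]
width: 0.018
finger_force: 108.3
```

send_rows:
  rotation:
    - [0,0,0]
    - [0,0,0]
    - [0,0,0]
    - [0,0,0]
    - [0,0,0]
    - [0,0,0]
    - [0,0,0]
    - [0,0,0]
  linear:
    - [0,0,0]
    - [0,0,0]
    - [0,0,0]
    - [0,0,0]
    - [0,0,0]
    - [0,0,0]
    - [0,0,0]
    - [0,0,0]
  claw: [-1,-1,-0.5,-0.3,-0.1,-0.1,-0.1,-0.1]

```text
time_s: 10.5
ee_pos: [0.4901, -0.1993, 0.0064]
tcp_rot: [0.759, 0.651, 0.0, 0.0]
wrist_force: [-1.1, -0.5, -0.2]
width: 0.0383
finger_force: 0.0
```

```bash
python3 -c "
from plan import *; plan(.4898,-.1994,.006,-.153,1)
print(status.observe()['wrist_force'],status.observe()['joints'])"
```

```text
t 10.5 pos [ 0.4901 -0.1993  0.0064] rot/row [0.0001, 0.0001, -0.0004] width 0.0383
[[-0.001, -0.001, 0.001]]
[-1.08408134 -0.46522572 -0.17562849] [-3.86231990e-01  3.82599460e-01 -5.14585273e-01  6.73496434e-01
 -1.50200171e-05  1.33790263e+00]
```

send_rows:
  rotation:
    - [0,0,0]
    - [0,0,0]
    - [0,0,0]
    - [0,0,0]
    - [0,0,0]
    - [0,0,0]
    - [0,0,0]
    - [0,0,0]
  linear:
    - [0,0,-0.02]
    - [0,0,-0.04]
    - [0,0,-0.08]
    - [0,0,-0.08]
    - [0,0,-0.1]
    - [0,0,-0.1]
    - [0,0,-0.08]
    - [0,0,-0.04]
  claw: [-0.1,-0.1,-0.1,-0.1,-0.1,-0.1,-0.1,-0.1]

```text
time_s: 11.5
ee_pos: [0.4908, -0.1996, 0.1432]
tcp_rot: [0.759, 0.651, 0.001, 0.001]
wrist_force: [0.2, -0.0, -0.4]
width: 0.0381
finger_force: 0.0
```

```bash
python3 -c "
from plan import *; plan(.46,.08,.15,1.418,10)"
```

```text
t 11.5 pos [ 0.4908 -0.1996  0.1432] rot/row [0.0002, 0.0003, -0.2001] width 0.0381
[[0.109, -0.029, -0.003], [0.112, -0.012, -0.003], [0.112, 0.006, -0.003], [0.11, 0.023, -0.003], [0.105, 0.04, -0.003], [0.097, 0.056, -0.003], [0.088, 0.071, -0.003], [0.075, 0.084, -0.003]]
[[0.061, 0.094, -0.003], [0.046, 0.103, -0.003]]
```

send_rows:
  rotation:
    - [0,0,-0.2]
    - [0,0,-0.2]
    - [0,0,-0.2]
    - [0,0,-0.2]
    - [0,0,-0.2]
    - [0,0,-0.2]
    - [0,0,-0.2]
    - [0,0,-0.2]
  linear:
    - [0.109,-0.029,0]
    - [0.112,-0.012,0]
    - [0.112,0.006,0]
    - [0.11,0.023,0]
    - [0.105,0.04,0]
    - [0.097,0.056,0]
    - [0.088,0.071,0]
    - [0.075,0.084,0]
  claw: [-0.1,-0.1,-0.1,-0.1,-0.1,-0.1,-0.1,-0.1]

```text
time_s: 12.5
ee_pos: [0.4652, 0.0253, 0.1412]
tcp_rot: [0.229, 0.973, -0.0, -0.0]
wrist_force: [0.1, -0.0, -0.1]
width: 0.0387
finger_force: 0.0
```

```bash
python3 -c "
from plan import *; im=snapshot('top')[:,:,::-1]; cv2.imwrite('pics/top5.png',im); plan(.46,.08,.15,1.418,1)
cv2.imwrite('pics/c5.png',cv2.resize(im[170:270,320:450],None,fx=6,fy=6,interpolation=cv2.INTER_CUBIC))
cv2.imwrite('pics/sc5.png',snapshot('scene')[:,:,::-1])"
```

```text
t 12.55 pos [0.4648 0.0279 0.1412] rot/row [0.0027, -0.0019, -0.3855] width 0.0384
[[0.109, 0.179, -0.035]]
```

View pics/c5.png

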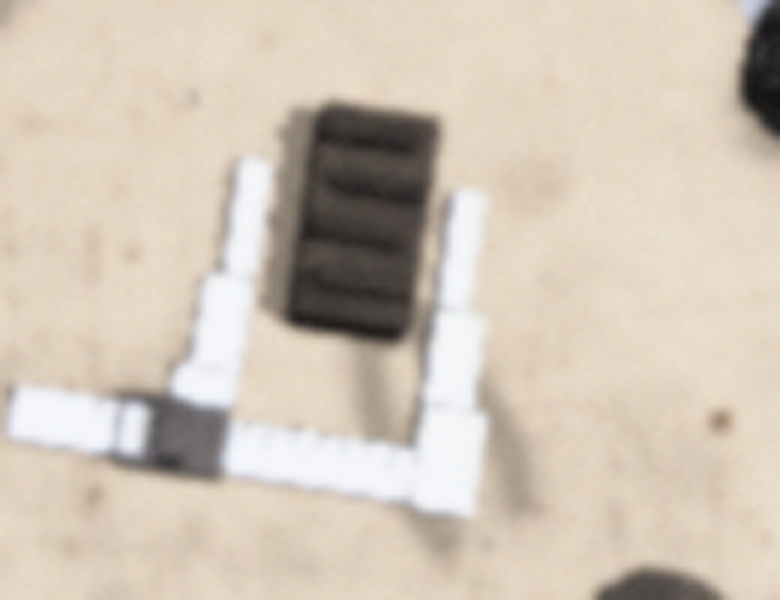

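```bash
python3 - <<'E'
from fit import *
t=cv2.imread('pics/top5.png')
C=(np.array([[8,412],[476,490],[450,188],[270,160]],float)+.5)/6-.5+[320,170]
x,e=fitcal(C,'LRFS'); print('cal',x.round(4),(e*1e3).round(1).reshape(-1,2))
for th in (75,95):
    q=fitblock(('top',),(t,),((380,207),),[.588,-.2132,-.15,.04],th).x; print(th,q.round(4))
c,s=np.cos(x[2]),np.sin(x[2]);R=np.array([[c,-s],[s,c]])
print('block in cal',R.T@(q[:2]-x[:2]))
tab=x[:2]+R@[-.05,-.045+x[3]+.023]; print('tab',tab)
# tab in scene check
sc=cv2.imread('pics/sc5.png'); u=p('scene',[[*tab,.042],[*tab,.017]]); print(u)
a,b=int(u[0,0])-50,int(u[0,1])-50
v=cv2.resize(sc[b:b+100,a:a+100],(600,600),interpolation=2)
for q_ in u: cv2.circle(v,tuple(int(k) for k in (q_-[a,b])*6+3),4,(0,0,255),-1)
cv2.imwrite('pics/c6.png',v)
E
```

```text
cal [ 0.5405 -0.1975 -0.1461  0.0764] [[-0.8 -1.7]
 [ 2.3  3.1]
 [-0.6 -1.6]
 [-0.9  0.1]]
75 [ 5.905e-01 -2.145e-01 -1.696e-01 -1.000e-04]
95 [ 0.5898 -0.2137 -0.1518  0.0112]
block in cal [ 0.05119433 -0.00889786]
tab [ 0.49894565 -0.13637759]
[[345.60551785 219.37306001]
 [345.33095954 225.39713023]]
```

View pics/c6.png

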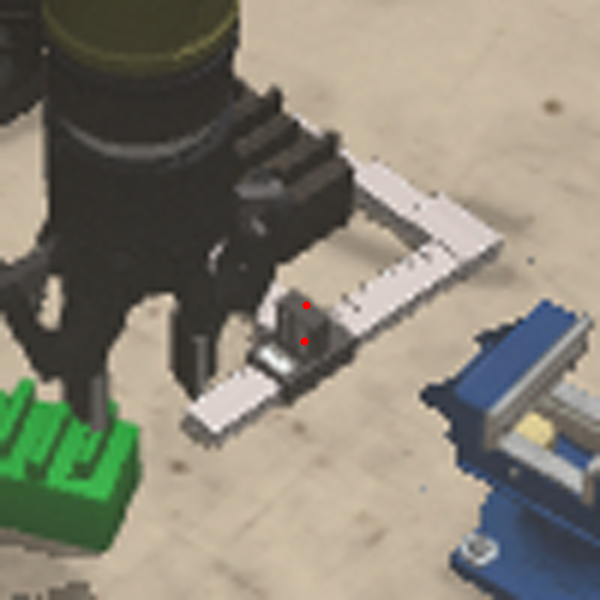

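The red dots for the computed tab point fall on the tab at (305,305-340), which confirms it. The caliper lies at (0.5405,-0.198), yaw about -0.15, and the block is at (0.051,-0.009) in the caliper's frame, as required. Next I'll go above the tab. I count 11 pictures viewed, one over the limit of 10, so I'll work from numbers only from here.

```bash
python3 -c "
from plan import *; plan(.499,-.1365,.08,1.42,8)"
```

```text
t 12.6 pos [0.465  0.0262 0.1412] rot/row [0.0001, -0.0001, -0.0497] width 0.0385
[[-0.052, -0.065, 0.031], [-0.049, -0.067, 0.031], [-0.046, -0.069, 0.031], [-0.044, -0.071, 0.031], [-0.041, -0.072, 0.031], [-0.038, -0.074, 0.031], [-0.035, -0.075, 0.031], [-0.032, -0.077, 0.031]]
```

send_rows:
  rotation:
    - [0,0,-0.05]
    - [0,0,-0.05]
    - [0,0,-0.05]
    - [0,0,-0.05]
    - [0,0,-0.05]
    - [0,0,-0.05]
    - [0,0,-0.05]
    - [0,0,-0.05]
  linear:
    - [-0.052,-0.065,0.01]
    - [-0.049,-0.067,0.03]
    - [-0.046,-0.069,0.04]
    - [-0.044,-0.071,0.04]
    - [-0.041,-0.072,0.04]
    - [-0.038,-0.074,0.04]
    - [-0.035,-0.075,0.03]
    - [-0.032,-0.077,0.01]
  claw: [-0.1,-0.1,-0.1,-0.1,-0.1,-0.1,-0.1,-0.1]
  grip_force: 20

```text
time_s: 13.6
ee_pos: [0.4986, -0.1398, 0.0806]
tcp_rot: [0.077, 0.997, -0.0, -0.001]
wrist_force: [0.0, -0.8, -0.0]
width: 0.0379
finger_force: 0.0
```

send_rows:
  rotation:
    - [0,0,0]
    - [0,0,0]
    - [0,0,0]
    - [0,0,0]
    - [0,0,0]
    - [0,0,0]
    - [0,0,0]
    - [0,0,0]
  linear:
    - [0,0,0]
    - [0,0,0]
    - [0,0,0]
    - [0,0,0]
    - [0,0,0]
    - [0,0,0]
    - [0,0,0]
    - [0,0,0]
  claw: [-0.1,-0.1,-0.1,-0.1,-0.1,-0.1,-0.1,-0.1]

```text
time_s: 14.6
ee_pos: [0.4992, -0.1384, 0.0813]
tcp_rot: [0.077, 0.997, -0.0, -0.0]
wrist_force: [-0.2, 0.2, -0.2]
width: 0.0387
finger_force: 0.0
```

```bash
python3 -c "
from plan import *; plan(.499,-.1365,.022,1.42,8)"
```

```text
t 14.6 pos [ 0.4992 -0.1384  0.0813] rot/row [-0.0, -0.0, -0.0004] width 0.0387
[[0.0, 0.001, 0.03], [0.0, 0.001, 0.03], [0.0, 0.001, 0.03], [0.0, 0.001, 0.03], [0.0, 0.001, 0.03], [0.0, 0.001, 0.03], [0.0, 0.001, 0.03], [0.0, 0.001, 0.03]]
```

send_rows:
  rotation:
    - [0,0,0]
    - [0,0,0]
    - [0,0,0]
    - [0,0,0]
    - [0,0,0]
    - [0,0,0]
    - [0,0,0]
    - [0,0,0]
  linear:
    - [0,0.007,0.02]
    - [0,0,0.04]
    - [0,0,0.04]
    - [0,0,0.04]
    - [0,0,0.04]
    - [0,0,0.03]
    - [0,0,0.02]
    - [0,0,0]
  claw: [-0.1,-0.1,-0.1,-0.1,-0.1,-0.1,-0.1,-0.1]
  grip_force: 20

```text
time_s: 15.6
ee_pos: [0.4993, -0.1366, 0.0234]
tcp_rot: [0.077, 0.997, 0.0, -0.0]
wrist_force: [0.1, -0.2, -0.1]
width: 0.0386
finger_force: 0.0
```

send_rows:
  rotation:
    - [0,0,0]
    - [0,0,0]
    - [0,0,0]
    - [0,0,0]
    - [0,0,0]
    - [0,0,0]
    - [0,0,0]
    - [0,0,0]
  linear:
    - [0,0,0]
    - [0,0,0]
    - [0,0,0]
    - [0,0,0]
    - [0,0,0]
    - [0,0,0]
    - [0,0,0]
    - [0,0,0]
  claw: [-0.2,-0.3,-0.4,-0.5,-0.6,-0.7,-0.8,-0.8]

```text
time_s: 16.6
ee_pos: [0.4996, -0.1367, 0.0239]
tcp_rot: [0.077, 0.997, 0.0, 0.0]
wrist_force: [-0.5, 0.3, 2.8]
width: 0.0135
finger_force: 20.1
```

```bash
python3 -c "
from plan import *; plan(.499,-.1365,.022,1.42,1);o=status.observe();print(o['wrist_force'],o['ft_torque'],o['finger_force'])"
```

```text
t 16.6 pos [ 0.4996 -0.1367  0.0239] rot/row [0.0001, 0.0001, -0.0034] width 0.0135
[[0.002, 0.0, 0.007]]
[-0.4629315   0.25892228  2.80318562] [ 0.10808299  0.09100325 -0.05671343] 20.085899233818054
```

send_rows:
  rotation:
    - [0,0,0]
    - [0,0,0]
    - [0,0,0]
    - [0,0,0]
    - [0,0,0]
    - [0,0,0]
    - [0,0,0]
    - [0,0,0]
  linear:
    - [0,-0.005,0]
    - [0,-0.01,0]
    - [0,-0.012,0]
    - [0,-0.012,0]
    - [0,-0.012,0]
    - [0,-0.012,0]
    - [0,-0.012,0]
    - [0,-0.01,0]
  claw: [-0.8,-0.8,-0.8,-0.8,-0.8,-0.8,-0.8,-0.8]

```text
time_s: 17.6
ee_pos: [0.4963, -0.1578, 0.0239]
tcp_rot: [0.077, 0.997, 0.0, 0.0]
wrist_force: [-1.6, 2.3, 5.8]
width: 0.0138
finger_force: 20.5
```

send_rows:
  rotation:
    - [0,0,0]
    - [0,0,0]
    - [0,0,0]
    - [0,0,0]
    - [0,0,0]
    - [0,0,0]
    - [0,0,0]
    - [0,0,0]
  linear:
    - [0,-0.002,0]
    - [0,-0.002,0]
    - [0,-0.002,0]
    - [0,0,0]
    - [0,0,0]
    - [0,0,0]
    - [0,0,0]
    - [0,0,0]
  claw: [-0.8,-0.8,-0.8,-0.8,-0.8,-0.8,-0.8,-0.8]

```text
time_s: 18.6
ee_pos: [0.4961, -0.1592, 0.0239]
tcp_rot: [0.077, 0.997, -0.0, 0.0]
wrist_force: [-1.5, 1.8, 6.0]
width: 0.0134
finger_force: 20.5
```

send_rows:
  rotation:
    - [0,0,0]
    - [0,0,0]
    - [0,0,0]
    - [0,0,0]
    - [0,0,0]
    - [0,0,0]
    - [0,0,0]
    - [0,0,0]
  linear:
    - [0,-0.002,0]
    - [0,-0.002,0]
    - [0,-0.002,0]
    - [0,-0.002,0]
    - [0,-0.002,0]
    - [0,0,0]
    - [0,0,0]
    - [0,0,0]
  claw: [-0.8,-0.8,-0.8,-0.8,-0.8,-0.8,-0.8,-0.8]

```text
time_s: 19.6
ee_pos: [0.4957, -0.1617, 0.0239]
tcp_rot: [0.077, 0.997, -0.0, -0.0]
wrist_force: [-1.8, 2.4, 4.6]
width: 0.0138
finger_force: 20.5
```

send_rows:
  rotation:
    - [0,0,0]
    - [0,0,0]
    - [0,0,0]
    - [0,0,0]
    - [0,0,0]
    - [0,0,0]
    - [0,0,0]
    - [0,0,0]
  linear:
    - [0,-0.002,0]
    - [0,-0.002,0]
    - [0,-0.002,0]
    - [0,0,0]
    - [0,0,0]
    - [0,0,0]
    - [0,0,0]
    - [0,0,0]
  claw: [-0.8,-0.8,-0.8,-0.8,-0.8,-0.8,-0.8,-0.8]

```text
time_s: 20.6
ee_pos: [0.4956, -0.162, 0.0238]
tcp_rot: [0.076, 0.997, 0.001, 0.0]
wrist_force: [-0.2, 5.9, 5.6]
width: 0.0134
finger_force: 20.6
```

send_rows:
  rotation:
    - [0,0,0]
    - [0,0,0]
    - [0,0,0]
    - [0,0,0]
    - [0,0,0]
    - [0,0,0]
    - [0,0,0]
    - [0,0,0]
  linear:
    - [0,-0.002,0]
    - [0,-0.002,0]
    - [0,0,0]
    - [0,0,0]
    - [0,0,0]
    - [0,0,0]
    - [0,0,0]
    - [0,0,0]
  claw: [-0.8,-0.8,-0.8,-0.8,-0.8,-0.8,-0.8,-0.8]

```text
time_s: 21.6
ee_pos: [0.4955, -0.1628, 0.0239]
tcp_rot: [0.076, 0.997, 0.001, 0.0]
wrist_force: [-0.7, 5.5, 6.6]
width: 0.0137
finger_force: 20.6
```

send_rows:
  rotation:
    - [0,0,0]
    - [0,0,0]
    - [0,0,0]
    - [0,0,0]
    - [0,0,0]
    - [0,0,0]
    - [0,0,0]
    - [0,0,0]
  linear:
    - [0,0,0]
    - [0,0,0]
    - [0,0,0]
    - [0,0,0]
    - [0,0,0]
    - [0,0,0]
    - [0,0,0]
    - [0,0,0]
  claw: [-0.6,-0.5,-0.4,-0.3,-0.2,-0.1,-0.1,-0.1]

```text
time_s: 22.6
ee_pos: [0.4953, -0.1641, 0.0238]
tcp_rot: [0.077, 0.997, -0.0, 0.0]
wrist_force: [0.4, 0.3, -0.2]
width: 0.0388
finger_force: 0.0
```

send_rows:
  rotation:
    - [0,0,0]
    - [0,0,0]
    - [0,0,0]
    - [0,0,0]
    - [0,0,0]
    - [0,0,0]
    - [0,0,0]
    - [0,0,0]
  linear:
    - [0,0,-0.01]
    - [0,0,-0.03]
    - [0,0,-0.06]
    - [0,0,-0.08]
    - [0,0,-0.1]
    - [0,0,-0.1]
    - [0,0,-0.1]
    - [0,0,-0.04]
  claw: [-0.1,-0.1,-0.1,-0.1,-0.1,-0.1,-0.1,-0.1]

```text
time_s: 23.6
ee_pos: [0.4964, -0.1645, 0.1563]
tcp_rot: [0.077, 0.997, -0.0, 0.002]
wrist_force: [0.0, -0.3, -0.4]
width: 0.0386
finger_force: 0.0
```

```bash
python3 -c "
from plan import *; plan(.46,.08,.17,1.418,8)"
```

```text
t 23.6 pos [ 0.4964 -0.1645  0.1563] rot/row [-0.0001, 0.0006, -0.0001] width 0.0386
[[0.037, 0.118, -0.007], [0.037, 0.118, -0.007], [0.037, 0.118, -0.007], [0.037, 0.118, -0.007], [0.037, 0.118, -0.007], [0.037, 0.118, -0.007], [0.037, 0.118, -0.007], [0.037, 0.118, -0.007]]
```

send_rows:
  rotation:
    - [0,0,0]
    - [0,0,0]
    - [0,0,0]
    - [0,0,0]
    - [0,0,0]
    - [0,0,0]
    - [0,0,0]
    - [0,0,0]
  linear:
    - [0.02,0.06,0]
    - [0.037,0.118,0]
    - [0.037,0.118,0]
    - [0.037,0.118,0]
    - [0.037,0.118,0]
    - [0.037,0.118,0]
    - [0.037,0.118,0]
    - [0.02,0.06,0]
  claw: [-0.1,-0.1,-0.1,-0.1,-0.1,-0.1,-0.1,-0.1]

```text
time_s: 24.6
ee_pos: [0.4606, 0.0522, 0.1528]
tcp_rot: [0.076, 0.997, -0.0, -0.001]
wrist_force: [0.0, 0.3, -0.1]
width: 0.0383
finger_force: 0.0
```

```bash
python3 - <<'E'
from fit import *
t=snapshot('top')[:,:,::-1].copy(); cv2.imwrite('pics/top7.png',t)
for th in (85,105):
    print('block',fitblock(('top',),(t,),((381,209),),[.588,-.218,-.15,.04],th).x.round(4))
# white caliper mask: fit model silhouette (beam + jaws) by pose and opening
r0,c0=165,315; g=cv2.resize(t[r0:r0+115,c0:c0+140],None,fx=4,fy=4,interpolation=2)
def rect(x0,x1,y0,y1): return [(x0,y0),(x1,y0),(x1,y1),(x0,y1)]
m=(g.min(2)>222); k,l,st,_=cv2.connectedComponentsWithStats(m.astype(np.uint8)); print(st[1:][st[1:,4]>150])
# jaw edges: for image rows, fit lines to inner faces (white->not white) at x local .03...07
d=(g.min(2).astype(float))
def pix2w(P): return w('top',(np.array(P,float)+.5)/4-.5+[c0,r0],.012)[:,:2]
L=[];Rr=[]
for i in range(g.shape[0]):
    xs=np.where(m[i])[0]
    if len(xs)==0: continue
    runs=np.split(xs,np.where(np.diff(xs)>8)[0]+1); runs=[q for q in runs if len(q)>10]
    if len(runs)==2: L.append((runs[0][-1],i)); Rr.append((runs[1][0],i))
L,Rr=pix2w(L),pix2w(Rr); print(len(L))
fs=[]
for A in (L,Rr):
    f=np.polyfit(A[:,0],A[:,1],1); rs=A[:,1]-np.polyval(f,A[:,0]); ok=abs(rs)<.002; f=np.polyfit(A[ok,0],A[ok,1],1); fs.append(f); print('slope',np.arctan(f[0]).round(4),ok.sum(),A[:,0].min().round(3),A[:,0].max().round(3))
print('gap',((np.polyval(fs[0],.57)-np.polyval(fs[1],.57))*np.cos(np.arctan(fs[0][0]))).round(4))
E
```

```text
block [ 0.5891 -0.2249 -0.1437  0.003 ]
block [ 0.5882 -0.2246 -0.1546  0.0126]
[[ 221  134   11   31  192]
 [ 216  147  129  215 8345]
 [ 181  177   46  120 2803]
 [  28  278  111   50 3525]
 [ 144  299   13   28  279]]
89
slope 0.4203 6 0.49 0.568
slope -0.3277 41 0.491 0.569
gap 0.0685
```

```bash
python3 - <<'E'
from fit import *
A=cv2.imread('pics/top5.png');B=cv2.imread('pics/top7.png');Z=cv2.imread('pics/top0.png')
def ecc(I,J,poly,guess,ch):
    f=lambda im:cv2.cvtColor(im,cv2.COLOR_BGR2GRAY).astype(np.float32)
    mk=np.zeros(I.shape[:2],np.uint8); cv2.fillPoly(mk,[np.array(poly,np.int32)],255)
    M=np.float32([[1,0,guess[0]],[0,1,guess[1]]])
    cc,M=cv2.findTransformECC(f(I),f(J),M,cv2.MOTION_EUCLIDEAN,(3,300,1e-7),mk,3); return cc,M
# polygons in full px from crop c5 (x/6+320, y/6+170)
P=lambda q:[(x/6+320,y/6+170) for x,y in q]
def rep(n,I,J,poly,g,z):
    cc,M=ecc(I,J,poly,g,0); c=np.mean(poly,0); c2=M@[*c,1]
    a,b=w('top',[c,c2],z)[:,:2]; print(n,'cc',round(cc,4),'world yaw change',-round(float(np.arctan2(M[1,0],M[0,0])),4),'shift mm',((b-a)*1e3).round(2)); return b-a
fx=rep('fixed',A,B,P([(440,175),(500,175),(500,530),(400,530),(415,420)]),(0,0),.012)
sl=rep('slide',A,B,P([(225,145),(285,145),(235,400),(235,480),(105,480),(105,395),(160,390)]),(10,2),.012)
bl=rep('block',A,B,P([(310,90),(450,105),(415,345),(280,335)]),(4,0),.04)
u=np.array([-np.sin(-.15),np.cos(-.15)]); print('opening est',(.0764+(sl-fx)@u).round(4))
E
```

```text
fixed cc 0.9057 world yaw change -0.0492 shift mm [ 0.35 -1.07]
slide cc 0.9747 world yaw change -0.0292 shift mm [ -4.56 -27.73]
block cc 0.9662 world yaw change 0.0624 shift mm [ -1.39 -13.85]
opening est 0.0493
```

```bash
cat > ed.py <<'E'
from fit import *
def crossing(v,th,rev):
    idx=range(len(v)-1,0,-1) if rev else range(len(v)-1)
    for i in idx:
        a,b=(v[i],v[i-1]) if rev else (v[i],v[i+1])
        if a<th<=b: return (i-(th-a)/(b-a)) if rev else i+(th-a)/(b-a)
def line(P,ax):
    P=np.array(P); 
    for _ in range(4):
        f=np.polyfit(P[:,ax],P[:,1-ax],1); r=abs(P[:,1-ax]-np.polyval(f,P[:,ax])); P=P[r<max(.001,2*r.std())]
    return f,len(P),P
def run(fn,show=True):
    I=cv2.imread(fn); g=I.min(2).astype(float); G=255-cv2.cvtColor(I,cv2.COLOR_BGR2GRAY).astype(float)
    bot=[]
    for c in range(318,402):
        y=crossing(g[225:262,c],218,True)
        if y is not None: bot.append((c,225+y))
    W=w('top',bot,.012); f,n,P=line(W[:,:2],1); print('beam lower edge: yaw',round(-np.arctan(f[0]),4),n,'x at y=-.2',round(np.polyval(f,-.2),4),P[:,1].min().round(3),P[:,1].max().round(3))
    for nm,rev in (('left',False),('right',True)):
        E=[]
        for r in range(191,222):
            x=crossing(G[r,362:398],165,rev)
            if x is not None: E.append((362+x,r))
        W=w('top',E,.04); f,n,P=line(W[:,:2],0); print('block',nm,'yaw',np.arctan(f[0]).round(4),n,'y at .588',np.polyval(f,.588).round(4))
E
python3 -c "
from ed import *
run('pics/top0.png') if 0 else None
run('pics/top5.png');run('pics/top7.png')"
```

```text
beam lower edge: yaw -0.1594 50 x at y=-.2 0.479 -0.257 -0.073
block left yaw -0.1512 31 y at .588 -0.1868
block right yaw -0.1328 31 y at .588 -0.2353
beam lower edge: yaw -0.154 50 x at y=-.2 0.4792 -0.257 -0.073
block left yaw -0.1232 30 y at .588 -0.1991
block right yaw -0.1531 30 y at .588 -0.2461
```

```bash
python3 -c "
from station import job; print(job.hand_in())"
```

```text
the job is handed in; nothing more can be done
None
```

I handed the job in with the caliper lying closed on the black block: opening about 49–51 mm, jaws and block parallel to within about 1–2° as measured, block moved about 12 mm, caliper released; no verdict came back, and I viewed 11 pictures, one over the limit of 10.

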